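# Close a ribbon guide to its size mark with the thumbwheel

## Robot

A 7-joint arm with a two-finger parallel gripper is mounted at the origin on the work surface. World frame = base frame: x ahead of the robot, y to its left, z up, the work surface at z = 0. Lengths are in mm, angles in rad, forces in N, time in s.
With the tool pointing down it reaches from about 400 to 875 mm from the base axis. Payload 4.4 kg.
Tool frame: the origin (TCP) lies on the centre line of the jaws, within the pads' length; the fingertips stand 25 mm ahead of it and the grasp point (between the pads) lies 6 mm ahead of it (ctrl.finger_overhang is the distance from the TCP to the fingertips, in mm); z points along the fingers, y is the line along which they close (so a half turn about z gives the same grasp; the last joint's range is limited). The gripper opens to 85 mm and grips with 20 to 120 N. Pads are 22 mm wide; open, the fingers measure 114 mm over their backs; the gripper's body (76 mm by 85 mm) begins 54 mm behind the grasp point. The pads swing forward as they close: fully open they stand 13 mm farther back than shut.
Start: joints at [1.191, 0.628, 0.038, 1.517, -0.027, 0.996, -0.02], TCP at [200.666, -618.264, 256.313] pointing down, gripper open.
Joint ranges: [-3.06, 3.06], [-0.37, 2.12], [-1.25, 1.32], [0.18, 2.47], [-1.1, 4.24], [0.23, 1.98], [-2.94, 2.94]. Speed limits (rad/s): [2.57, 2.57, 3.14, 3.14, 3.14, 3.14, 3.14].

## Interface

Orientations are given as [roll, pitch, yaw] about the fixed x, y, z axes, in that order (R = Rz(yaw) Ry(pitch) Rx(roll)).
In Python, from cell import ctrl gives the robot as it stands. The module is installed in compiled form; this text tells all that it offers.
- The arm moves only by the tool play_rows, never from a script. Its argument "targets" is a list of rows, each a list of 5 numbers: the closure, from 0 (fully open) to 1 (shut), then the shift along the tool's x, y, z in cm, then the turn about the tool's z in degrees. In form: [[gripper, dx, dy, dz, spin], ...]. A call has 1 to 10 rows; each row is the pose to reach, as a shift and turn from the pose commanded when the call began, along the tool's axes at that moment; what a row does not reach only later rows make up. A row lasts 1/10 s, in which the tool goes at most 50 mm and 8.59 degrees, less where a joint would pass 70% of its speed; a pose out of reach is approached as far as the arm can. A call with a gripper value outside its range is refused whole. The fingers move at their own pace and stop on an object; the grip force is fixed at half the most. Time passes only in rows, so rows that repeat a pose let the fingers close. It gives the time, the measured TCP pose, the force, the opening and the grip force at its end, in the units of the state.
- ctrl.read_state(): the state, without advancing time (a new reading comes with each control period).
- ctrl.get_image(name): name is "side" or "top"; returns (picture, depth): 480x640x3 uint8, red, green, blue; 480x640 float32, mm along the optical axis (not along the pixel's ray), 0 where there is no reading.
- ctrl.calibration(name): a dict with "vfov" (degrees; the focal length in pixels is half the picture's height over the tangent of half this angle, whatever the lens; pixels are square), "cx", "cy" (the principal point, pixels), "k1" (the pictures are not rectified: a ray, as slopes to the right and down, at radius r is drawn at 1 + k1 r^2 times it, then the intrinsics apply), "extrinsics" (4x4, takes a point from camera to world coordinates). Camera axes: x right, y down, z forward; pixel columns grow to the right and rows downward; lengths in mm; the calibration is good to about 2 mm. A picture is of the moment at which its call begins. calibration takes no time and is no camera call.
- ctrl.finish_job(): hands the job in; it is judged then, once.
Trained networks look in the newest picture that a camera, given by its name, has taken for a name from the list of things; names that differ only in an ending like _2 or _b are one class to them, and where a whole thing is asked for, a point or a joint stands for the part that bears it (a point fixed in the world has none). Each returns a list of dicts, best first, with "confidence" (0 to 1); they miss things now and then, are a little off and sometimes report something else, mostly with a low value. They report only what shows in the picture. A call takes as long as a camera call.
- ctrl.search_frame(camera, name): "bbox" ([left, top, right, bottom] in pixels, round what is visible of it).
- ctrl.trace(camera, name): "pixels" (480x640 bool, what is visible of it) and "bbox" ([left, top, right, bottom] in pixels, round what is visible of it).
The state is a dict: "clock": time; "qpos": joint angles; "qd": joint speeds; "tau": joint torques, N m; "eef_pos": TCP position; "tool_rot": TCP orientation; "force": force on the tool from outside, world axes, zero at the start; "torque": the same for the moment, N m; "width": finger opening in mm; "gripper_force": force on a finger pad.
Only numpy, scipy, OpenCV 4.12 (cv2) and the standard library are available. Lean on these libraries where they do the work, as an engineer would, in place of code of your own. Each camera call takes 0.05 s, during which the arm holds its last target. There are 200 camera calls.

## Task

Set the ribbon guide for the next ribbon: with a fingertip laid on top of the black knurled thumbwheel, roll the wheel, stroke by stroke, until the sliding fence has closed in far enough for its red pointer to line up with the black line of the yellow size marker on the scale. Move the fence by the wheel only, do not grip the wheel, bear down on it hard or push the fence itself, and leave the loose things lying about where they are. Finish with the hand clear.

Things in the scene. Friction and masses are not known exactly. Their poses are not given: they have to be found in the camera images.
- guide: the ribbon guide unit, fixed to the table: blue box with a steel deck, 212 mm (its x) by 325 mm (its y), deck top 55 mm above the table. Origin under its centre, on the table. Its x runs along the ribbon lane, away from the robot at yaw 0; its y across the lane, from the thumbwheel towards the fixed fence. A scale bar, its top 84 mm up, bridges the far end of the lane at x = +94 mm
- wheel_top (a point): highest point of the thumbwheel, mid-width, 102 mm above the table; it belongs to the guide unit and does not turn. A fingertip pressed on it with 4 to 10 N does not slip on the ribs. Stroking it towards the unit's +y closes the fence, -y opens it; 30 mm of stroke moves the fence 10 mm the same way. The bearing cheeks end 18 mm lower; the fence's rack passes 29 to 41 mm beyond (+x), 12 mm lower
- fence (a joint): how far the sliding fence has closed from its wide-open place, in m: 0 wide open (gap 110 mm), 0.060 closed as far as it goes (gap 50 mm)
- thumbwheel: the knurled thumbwheel: a black disc with bright ribs, 60 mm in diameter, 16 mm wide, upright in a slot of the deck, on a level axle along the unit's x. Origin at its centre, 72 mm above the table, at x = -65 mm, y = -80 mm of the unit; its pose turns about its x. About 1.5 N along the rim turns it; it stays where it is left
- pointer_tip (a point): tip of the red pointer blade, 5 mm wide, that the sliding fence carries over the scale bar, 88 mm above the table; it moves with the fence along the unit's y and points along the unit's x
- gauge_mark (a point): end, next to the pointer, of the 6 mm wide black line on the yellow size marker (24 mm wide, clipped on the scale bar and fixed there); its axes are the guide unit's. The pointer is set when pointer_tip and gauge_mark agree along the unit's y. At the start the mark lies 15 to 50 mm to the closing (+y) side of the pointer
- stop_collar: a loose spare stop collar lying on the deck of the guide unit: steel ring 36 mm across, 15 mm high, with a black wing screw on one side; origin under its centre
- ball_knob: a loose black ball knob standing on its flange on the deck, 29 mm across, 39 mm high; origin under its centre
- white_reel: a loose reel of white label ribbon lying flat on the table, 110 mm across, 30 mm high; origin under its centre
- blue_reel: a loose reel of dark blue label ribbon lying flat on the table, 110 mm across, 30 mm high; origin under its centre
- oil_bottle: a loose white oil bottle with a red cap standing on the table, 52 mm across, 150 mm high; origin under its centre
- caliper: a loose steel caliper lying flat on the table, 230 mm long; origin under the middle of its beam
- screwdriver: a loose screwdriver with a blue handle lying on the table; origin under it

How it is judged:
By the outcome, as a careful person would: the job done as asked, in the order asked, and still so for the second after the job is handed in, with the robot touching nothing.
It also fails if it takes over 51 s, if anything falls off the work surface, if the arm or the gripper's body presses on something with over 40 N, if the wrist force passes 120 N, or if a joint passes its speed limit or range.

## Working session

There is one attempt and no reset: what is moved stays moved. The work goes in short steps, Python scripts to look and compute and a tool call to move; the robot and the scene stay as the last step left them, time stands still between calls to the robot, and variables do not carry over. Pictures are saved under pics/ and viewed, at most 10 in all, crops included, and the job is handed in when it is done.

Besides the shell and the picture viewer there is one more tool, called after "Emit:" by a JSON object that holds its "method" and its "body", one argument or row to a line. play_rows: Moves the arm, as the interface text tells. Its arguments: {"type":"object","properties":{"targets":{"type":"array"}},"required":["targets"]}

```bash
mkdir -p pics
cat > h.py <<'E'
import numpy as np, cv2
from cell import ctrl
def cam(n):
    c=ctrl.calibration(n); f=240/np.tan(np.radians(c["vfov"])/2); return c,f
def ray(n,u,v):
    c,f=cam(n); p=np.array([(u-c["cx"])/f,(v-c["cy"])/f]); q=p.copy()
    for _ in range(20): q=p/(1+c["k1"]*(q@q))
    return c["extrinsics"],np.array([q[0],q[1],1.])
def at_z(n,u,v,z):
    E,r=ray(n,u,v); E=np.array(E); d=E[:3,:3]@r; o=E[:3,3]; return o+d*(z-o[2])/d[2]
def at_d(n,u,v,D):
    E,r=ray(n,u,v); E=np.array(E); return E[:3,:3]@(r*D)+E[:3,3]
def proj(n,P):
    c,f=cam(n); E=np.array(c["extrinsics"]); p=E[:3,:3].T@(np.array(P)-E[:3,3]); q=p[:2]/p[2]; q=q*(1+c["k1"]*(q@q)); return f*q+[c["cx"],c["cy"]]
E
python3 - <<'E'
from h import *
for n in("top","side"):
    im,d=ctrl.get_image(n); cv2.imwrite(f"pics/{n}0.png",im[:,:,::-1]); np.save(n+"0.npy",d)
    print(n,np.round(ctrl.calibration(n)["extrinsics"],3).tolist(),cam(n)[1])
    for k in("guide","thumbwheel","wheel_top","pointer_tip","gauge_mark","fence","stop_collar","ball_knob"):
        print(k,[(np.round(b["bbox"]).tolist(),round(b["confidence"],2)) for b in ctrl.search_frame(n,k)[:2]])
s=ctrl.read_state();print(s)
E
```

```text
top [[-0.007, -0.996, 0.087, 468.563], [-1.0, 0.006, -0.013, -56.074], [0.013, -0.087, -0.996, 1357.472], [0.0, 0.0, 0.0, 1.0]] 504.648441888292
guide [([204.0, 161.0, 354.0, 283.0], 0.89)]
thumbwheel [([309.0, 235.0, 331.0, 249.0], 0.66), ([317.0, 188.0, 330.0, 210.0], 0.44)]
wheel_top [([202.0, 162.0, 352.0, 284.0], 0.76)]
pointer_tip []
gauge_mark []
fence [([271.0, 193.0, 346.0, 240.0], 0.78)]
stop_collar []
ball_knob [([293.0, 194.0, 306.0, 205.0], 0.52)]
side [[-0.833, -0.382, 0.4, 37.663], [-0.553, 0.584, -0.593, 692.763], [-0.007, -0.716, -0.698, 978.007], [0.0, 0.0, 0.0, 1.0]] 451.3898769513874
guide [([217.0, 209.0, 341.0, 314.0], 0.63)]
thumbwheel [([310.0, 222.0, 323.0, 246.0], 0.75)]
wheel_top [([217.0, 207.0, 337.0, 314.0], 0.75), ([307.0, 222.0, 324.0, 245.0], 0.42)]
pointer_tip [([262.0, 211.0, 315.0, 258.0], 0.66)]
gauge_mark [([242.0, 245.0, 254.0, 249.0], 0.55)]
fence [([255.0, 210.0, 318.0, 257.0], 0.57)]
stop_collar []
ball_knob [([273.0, 224.0, 283.0, 238.0], 0.55)]
{'clock': 0.9, 'qpos': array([ 1.19121476,  0.62838784,  0.03851913,  1.51741562, -0.02697872,
        0.99631764, -0.01999173]), 'qd': array([-1.49486733e-03, -1.65560637e-04,  3.72532962e-05,  5.80403911e-04,
       -6.86101373e-04,  4.22839116e-04, -2.09735242e-03]), 'tau': array([ 1.80632709e-03, -5.63264680e+01,  1.22553751e+00, -1.93785971e+01,
        1.06868742e-02,  1.60168238e-03, -2.08943987e-05]), 'eef_pos': array([ 200.63635113, -618.26044426,  256.31665546]), 'tool_rot': array([-3.14158283e+00, -7.35922312e-06,  3.13760573e-01]), 'force': array([ 0.79672418, -0.49112984, -0.34454954]), 'torque': array([0.01291629, 0.02823233, 0.01720735]), 'gripper_force': 0.0, 'width': 85.75066835573739}
```

View pics/top0.png

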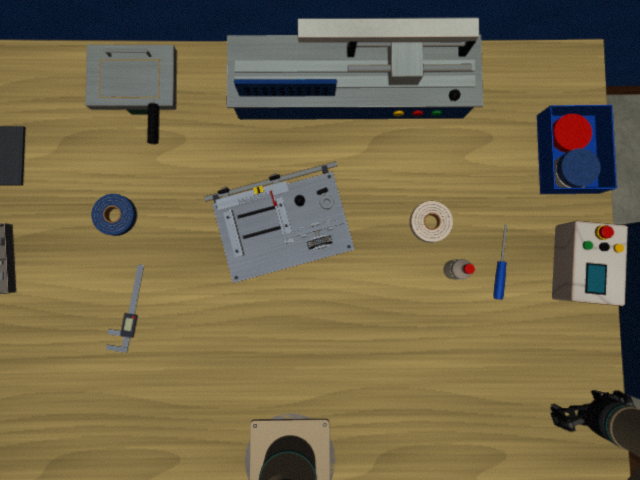

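View pics/side0.png

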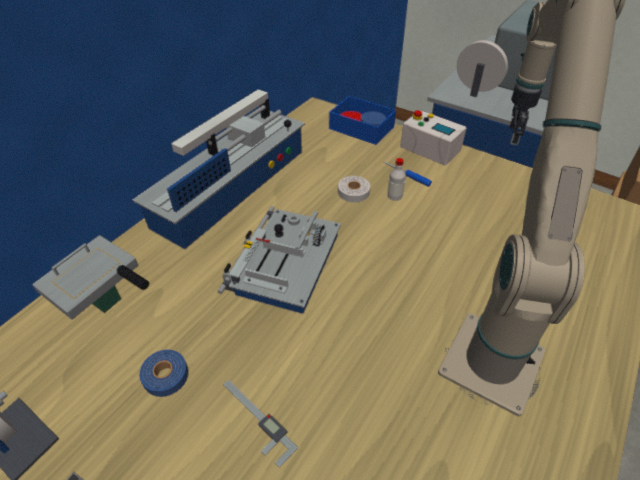

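```bash
cat > fit.py <<'E'
from h import *
import sys
E
python3 - <<'E'
from h import *
im=cv2.imread("pics/top0.png"); d=np.load("top0.npy")
v,u=np.mgrid[150:295,195:365]
P=np.array([at_d("top",a,b,d[b,a]) for a,b in zip(u.ravel(),v.ravel())])
z=P[:,2]; print(np.histogram(z,bins=np.arange(-10,130,5)))
m=(z>40)&(P[:,0]<800); mask=(m.reshape(v.shape)*255).astype(np.uint8)
n,l,st,_=cv2.connectedComponentsWithStats(mask); k=1+np.argmax(st[1:,4]); mk=(l==k)
c=P[mk.ravel()&(z>45)&(z<62)]
r=cv2.minAreaRect(c[:,:2].astype(np.float32)); print(r)
# wheel: high points
for lo in(80,92): 
    w=P[(z>lo)&(z<120)]; uv=np.c_[u.ravel(),v.ravel()][(z>lo)&(z<120)]
    q=uv[:,1]>225; print(lo,q.sum(),w[q].mean(0) if q.any() else 0,w[q].max(0),w[q].min(0),uv[q].mean(0))
crop=cv2.resize(im[155:290,195:360],None,fx=4.8,fy=4.4,interpolation=cv2.INTER_CUBIC)
cv2.imwrite("pics/c0.png",crop)
E
```

```text
Traceback (most recent call last):
  File "h.py", line 12, in at_d
    E,r=ray(n,u,v); E=np.array(E); return E[:3,:3]@(r*D)+E[:3,3]
        ~~~^^^^^^^
  File "h.py", line 6, in ray
    c,f=cam(n); p=np.array([(u-c["cx"])/f,(v-c["cy"])/f]); q=p.copy()
        ~~~^^^
  File "h.py", line 4, in cam
    c=ctrl.calibration(n); f=240/np.tan(np.radians(c["vfov"])/2); return c,f
ValueError: time passes only in moves, steps and waits
```

```bash
rm fit.py
python3 - <<'E'
s=open("h.py").read()
s=s.replace('def cam(n):\n    c=','import functools\n@functools.cache\ndef cam(n):\n    c=')
open("h.py","w").write(s)
E
python3 - <<'E'
from h import *
im=cv2.imread("pics/top0.png"); d=np.load("top0.npy")
v,u=np.mgrid[150:295,195:365]
P=np.array([at_d("top",a,b,d[b,a]) for a,b in zip(u.ravel(),v.ravel())])
z=P[:,2]; print(np.histogram(z,bins=np.arange(-10,130,5)))
m=(z>40)&(P[:,0]<800); mask=(m.reshape(v.shape)*255).astype(np.uint8)
n,l,st,_=cv2.connectedComponentsWithStats(mask); k=1+np.argmax(st[1:,4]); mk=(l==k)
c=P[mk.ravel()&(z>45)&(z<62)]
r=cv2.minAreaRect(c[:,:2].astype(np.float32)); print(r)
for lo in(80,92): 
    w=P[(z>lo)&(z<120)]; uv=np.c_[u.ravel(),v.ravel()][(z>lo)&(z<120)]
    q=uv[:,1]>225; print(lo,q.sum(),w[q].mean(0) if q.any() else 0,w[q].max(0),w[q].min(0),uv[q].mean(0))
crop=cv2.resize(im[155:290,195:360],None,fx=4.4,fy=4.4,interpolation=cv2.INTER_CUBIC)
cv2.imwrite("pics/c0.png",crop)
E
```

```text
(array([ 381, 5593, 6629,  709,    1,    0,    1,    0,    2,   26,  209,
        522, 3324, 4493,  574,  126,  107,  150,  658,  671,  267,   71,
         37,    6,    0,    0,    0]), array([-10,  -5,   0,   5,  10,  15,  20,  25,  30,  35,  40,  45,  50,
        55,  60,  65,  70,  75,  80,  85,  90,  95, 100, 105, 110, 115,
       120, 125]))
((616.9476928710938, 19.973770141601562), (247.43270874023438, 357.89385986328125), 14.930967330932617)
80 534 [570.23920484 -28.45486265  90.0328039 ] [597.64609573 139.5345081  106.81298589] [ 526.55620934 -111.6197122    80.0113024 ] [299.2659176  236.22284644]
92 156 [565.16120395 -67.51940492  97.47696586] [595.4426282    7.22244775 106.81298589] [ 545.20673996 -100.69695217   92.04843602] [314.81410256 237.91025641]
```

View pics/c0.png

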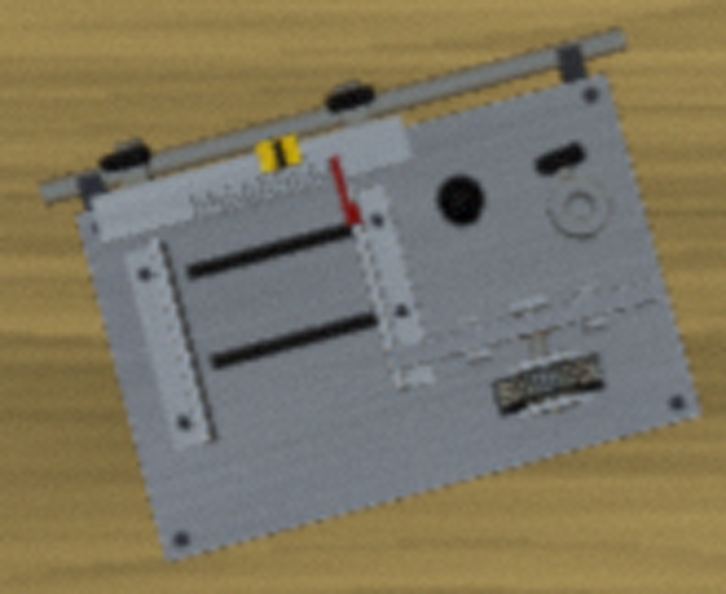

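Run:
```python
from h import *
f=lambda x,y,z: at_z("top",195+(x+.5)/4.4-.5,155+(y+.5)/4.4-.5,z)
C=[f(*p,55) for p in((78,215),(605,75),(700,415),(167,560))]
src=np.array([(106,162.5),(106,-162.5),(-106,-162.5),(-106,162.5)]); dst=np.array([c[:2] for c in C])
S,D=src,dst-dst.mean(0)
U,_,V=np.linalg.svd(S.T@D); R=(U@V).T; t=dst.mean(0); yaw=np.arctan2(R[1,0],R[0,0])
print(t,yaw,np.degrees(yaw)); print("res",(dst-(S@R.T+t)).round(1).tolist())
loc=lambda P:(np.array(P[:2])-t)@R
w=R@[-65,-80]+t; print("wheel_top",w, "seen",loc(f(549,384,98)), "proj", proj("top",[*w,102]))
print("pointer",loc(f(333,157,88)),"mark",loc(f(281,165,86)))
print("ydir",R[:,1])
# side check
for p in [(-65,-80,102),(94,-80,84),(106,162.5,55),(-106,162.5,55),(-106,-162.5,55)]:
    print(p,proj("side",[*(R@p[:2]+t),p[2]]).round(1))
```

```text
[599.42192919  14.47292969] 0.25862314714853485 14.818014816001899
res [[-0.7, -1.5], [-1.4, 1.1], [0.7, 1.4], [1.4, -1.0]]
wheel_top [557.04361117 -79.49024481] seen [-66.79198218 -78.939601  ] proj [319.63558643 240.97323492]
pointer [93.18909531  6.47849121] mark [96.85160725 36.69352314]
ydir [-0.25574973  0.96674302]
(-65, -80, 102) [318.6 226.1]
(94, -80, 84) [267.5 219. ]
(106, 162.5, 55) [227.9 284.9]
(-106, 162.5, 55) [303.2 305.7]
(-106, -162.5, 55) [340.4 222.6]
```

Emit:
{"method": "play_rows", "body": {
  "targets": [
    [1,4,-3.1,0,0],
    [1,8,-6.2,0,1],
    [1,12,-9.3,0,2],
    [1,16,-12.4,0,3.2],
    [1,20,-15.5,0,3.2],
    [1,24,-18.6,0,3.2],
    [1,28,-21.7,0,3.2],
    [1,32,-24.8,0,3.2],
    [1,36,-27.9,0,3.2],
    [1,40,-31,0,3.2]
  ]
}}

```text
clock: 1.9
eef_pos: [483.1, -203.2, 256.7]
tool_rot: [3.141, -0.001, 0.258]
force: [1.0, -0.2, -1.0]
width: 0.1
gripper_force: 0.0
```

Run:
```python
from h import *
print(ctrl.finger_overhang); s=ctrl.read_state()
print({k:np.round(s[k],3).tolist() for k in("clock","eef_pos","tool_rot","force","width","qpos")})
p=s["eef_pos"]; y=s["tool_rot"][2]; tgt=np.array([557.04,-79.49])-12*np.array([-.2557,.9667])
d=tgt-p[:2]; print(d@[np.cos(y),np.sin(y)],d@[np.sin(y),-np.cos(y)])
```

```text
25.0
{'clock': 1.9, 'eef_pos': [483.059, -203.236, 256.676], 'tool_rot': [3.141, -0.001, 0.258], 'force': [0.965, -0.215, -1.004], 'width': 0.076, 'qpos': [0.327, 0.447, 0.026, 1.868, -0.015, 0.826, -0.953]}
103.09473329189291 -88.79511435515606
```

Emit:
{"method": "play_rows", "body": {
  "targets": [
    [1,3.5,-3,0,0],
    [1,7,-6,2,0],
    [1,10.3,-8.9,5,0],
    [1,10.3,-8.9,8,0],
    [1,10.3,-8.9,10.2,0],
    [1,10.3,-8.9,10.7,0],
    [1,10.3,-8.9,10.7,0],
    [1,10.3,-8.9,10.7,0],
    [1,10.3,-8.9,10.7,0]
  ]
}}

```text
clock: 2.8
eef_pos: [559.8, -93.2, 150.8]
tool_rot: [3.141, -0.003, 0.257]
force: [0.4, -0.1, -0.8]
width: -0.1
gripper_force: 0.0
```

Run:
```python
from h import *
s=ctrl.read_state()
print({k:np.round(s[k],3).tolist() for k in("clock","eef_pos","tool_rot","force","width")})
p=s["eef_pos"]; y=s["tool_rot"][2]; tgt=np.array([557.04,-79.49])
d=p[:2]-tgt; print(d@[.9667,.2557],d@[-.2557,.9667])
a=ctrl.get_image("top")[0]; b=ctrl.get_image("side")[0]
A=cv2.resize(a[165:285,200:350,::-1],None,fx=4,fy=4,interpolation=cv2.INTER_CUBIC)[:, :400+200]
B=cv2.resize(b[180:320,210:360,::-1],(514,480),interpolation=cv2.INTER_CUBIC)
c=np.hstack([A,B]); c=cv2.resize(c,(800,int(c.shape[0]*800/c.shape[1]))); cv2.imwrite("pics/c1.png",c)
```

```text
{'clock': 2.8, 'eef_pos': [559.832, -93.173, 150.821], 'tool_rot': [3.141, -0.003, 0.257], 'force': [0.386, -0.124, -0.752], 'width': -0.129}
-0.7998192273894849 -13.941605909619204
```

View pics/c1.png

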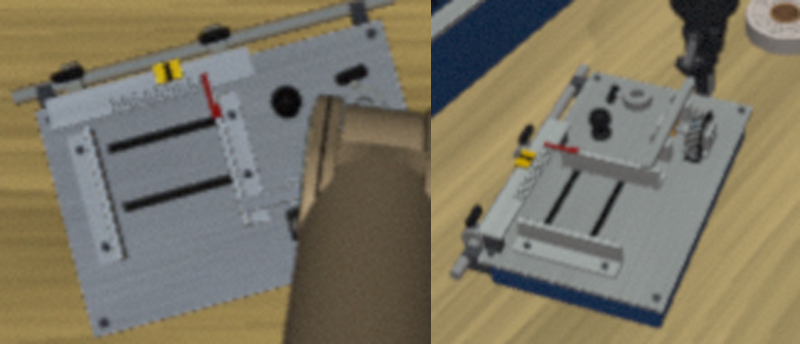

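Emit:
{"method": "play_rows", "body": {
  "targets": [
    [1,0.1,-0.3,1,0],
    [1,0.1,-0.3,1.8,0],
    [1,0.1,-0.3,2.1,0],
    [1,0.1,-0.3,2.2,0],
    [1,0.1,-0.3,2.2,0],
    [1,0.1,-0.3,2.2,0]
  ]
}}

```text
clock: 3.5
eef_pos: [559.3, -89.5, 127.4]
tool_rot: [3.141, -0.0, 0.258]
force: [0.2, 0.4, -0.3]
width: 0.0
gripper_force: 0.0
```

Emit:
{"method": "play_rows", "body": {
  "targets": [
    [1,0,0,0.1,0],
    [1,0,0,0.1,0],
    [1,0,0,0.1,0]
  ]
}}

```text
clock: 3.8
eef_pos: [559.2, -89.5, 126.4]
tool_rot: [3.142, -0.0, 0.258]
force: [0.2, 0.3, 0.1]
width: 0.0
gripper_force: 0.0
```

Emit:
{"method": "play_rows", "body": {
  "targets": [
    [1,0,0,0.1,0],
    [1,0,0,0.1,0],
    [1,0,0,0.1,0]
  ]
}}

```text
clock: 4.1
eef_pos: [559.3, -89.7, 126.1]
tool_rot: [3.141, -0.001, 0.258]
force: [-1.5, -0.1, 5.8]
width: -0.1
gripper_force: 2.8
```

Emit:
{"method": "play_rows", "body": {
  "targets": [
    [1,0,0,0.1,0],
    [1,0,0,0.1,0],
    [1,0,0,0.1,0]
  ]
}}

```text
clock: 4.4
eef_pos: [559.5, -90.3, 125.8]
tool_rot: [3.14, -0.001, 0.257]
force: [-2.5, -1.4, 11.0]
width: 0.1
gripper_force: 5.3
```

Emit:
{"method": "play_rows", "body": {
  "targets": [
    [1,0,0,-0.07,0],
    [1,0,-0.2,-0.07,0],
    [1,0,-0.4,-0.07,0],
    [1,0,-0.6,-0.07,0],
    [1,0,-0.8,-0.07,0]
  ]
}}

```text
clock: 4.9
eef_pos: [557.5, -82.9, 126.3]
tool_rot: [3.14, -0.001, 0.257]
force: [-2.1, -2.6, 11.4]
width: -0.2
gripper_force: 5.4
```

Emit:
{"method": "play_rows", "body": {
  "targets": [
    [1,0,-0.2,0,0],
    [1,0,-0.4,0,0],
    [1,0,-0.6,0,0],
    [1,0,-0.8,0,0]
  ]
}}

```text
clock: 5.3
eef_pos: [555.5, -75.1, 126.3]
tool_rot: [3.14, -0.001, 0.257]
force: [-2.0, -1.9, 10.0]
width: -0.1
gripper_force: 5.2
```

Emit:
{"method": "play_rows", "body": {
  "targets": [
    [1,0,-0.2,0,0],
    [1,0,-0.4,0,0],
    [1,0,-0.6,0,0],
    [1,0,-0.6,0,0]
  ]
}}

```text
clock: 5.7
eef_pos: [553.6, -68.0, 125.5]
tool_rot: [3.141, -0.0, 0.258]
force: [-1.0, 0.1, 5.7]
width: -0.3
gripper_force: 3.1
```

```bash
cat > look.py <<'E'
from h import *
import sys
s=ctrl.read_state(); print(round(s["clock"],2),s["eef_pos"].round(1),s["force"].round(1))
t=np.array([599.42,14.47]); R=np.array([[.9667,-.2557],[.2557,.9667]])
d=s["eef_pos"][:2]-t; print("tool in unit from wheel",(d@R-[-65,-80]).round(1))
im=ctrl.get_image("top")[0].astype(int); o=(235,180); sub=im[o[1]:o[1]+30,o[0]:o[0]+60]
r,g,b=[sub[:,:,i] for i in range(3)]
red=(r-np.maximum(g,b)).clip(0,None)*((r>90)&(g<90)); yel=(r>150)&(g>120)&(b<90)
L=[]
for v,u in zip(*np.nonzero(red>40)):
    P=at_z("top",o[0]+u,o[1]+v,88); L.append([*((P[:2]-t)@R),red[v,u]])
L=np.array(L); q=L[L[:,0]>70]; print("red tip x",L[:,0].max().round(1),"y",np.average(q[:,1],weights=q[:,2]).round(1),"all",np.average(L[:,1],weights=L[:,2]).round(1))
Y=np.array([(at_z("top",o[0]+u,o[1]+v,86)[:2]-t)@R for v,u in zip(*np.nonzero(yel))])
print("yellow",Y.min(0).round(1),Y.max(0).round(1),"mid",((Y.min(0)+Y.max(0))/2).round(1),len(Y))
if len(sys.argv)>1:
    c=im[165:285,200:350].astype(np.uint8)[:,:,::-1] if len(sys.argv)<3 else im[175:215,235:305].astype(np.uint8)[:,:,::-1]
    k=min(800/c.shape[1],600/c.shape[0]); cv2.imwrite(sys.argv[1],cv2.resize(c,None,fx=k,fy=k,interpolation=cv2.INTER_CUBIC))
E
python3 look.py pics/c2.png z
```

```text
5.7 [553.6 -68.  125.5] [-1.   0.1  5.7]
tool in unit from wheel [-0.4 12. ]
red tip x 90.5 y 13.8 all 13.0
yellow [96.3 24.7] [131.6  65.6] mid [113.9  45.2] 43
```

View pics/c2.png

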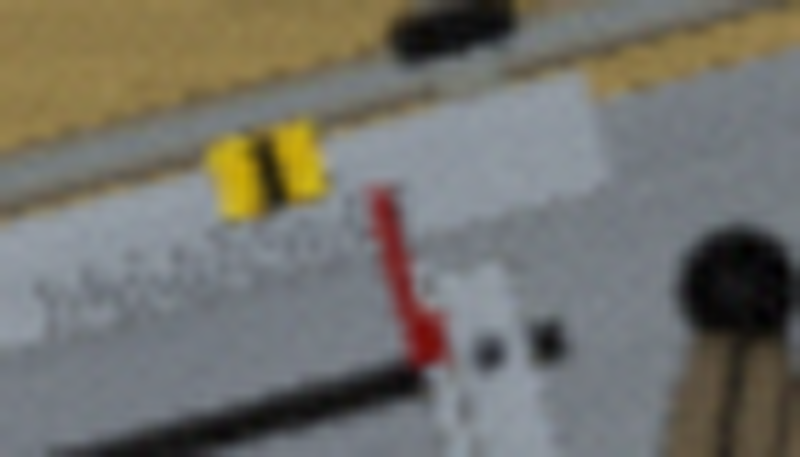

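Emit:
{"method": "play_rows", "body": {
  "targets": [
    [1,0,0,-0.5,0],
    [1,0,0,-0.9,0],
    [1,0,1.2,-0.9,0],
    [1,0,2.3,-0.9,0],
    [1,0,2.3,-0.7,0],
    [1,0,2.3,-0.4,0],
    [1,0,2.3,-0.2,0],
    [1,0,2.3,-0.05,0],
    [1,0,2.3,0,0],
    [1,0,2.3,0,0]
  ]
}}

```text
clock: 6.75
eef_pos: [559.2, -90.6, 125.8]
tool_rot: [3.141, 0.0, 0.258]
force: [-2.1, -0.3, 8.5]
width: 0.2
gripper_force: 4.2
```

Emit:
{"method": "play_rows", "body": {
  "targets": [
    [1,0,-0.2,-0.01,0],
    [1,0,-0.4,-0.02,0],
    [1,0,-0.7,-0.04,0],
    [1,0,-1.0,-0.05,0],
    [1,0,-1.3,-0.05,0]
  ]
}}

```text
clock: 7.25
eef_pos: [556.0, -78.6, 126.3]
tool_rot: [3.14, -0.0, 0.258]
force: [-2.6, -2.1, 8.0]
width: -0.2
gripper_force: 4.0
```

Emit:
{"method": "play_rows", "body": {
  "targets": [
    [1,0,-0.3,0,0],
    [1,0,-0.6,0.02,0],
    [1,0,-0.9,0.04,0],
    [1,0,-1,0.05,0],
    [1,0,-1,0.05,0]
  ]
}}

```text
clock: 7.75
eef_pos: [553.1, -67.7, 125.4]
tool_rot: [-3.141, 0.0, 0.259]
force: [-2.6, -0.2, 7.3]
width: 0.2
gripper_force: 2.8
```

```bash
python3 - <<'E'
s=open("look.py").read()
s=s.replace("yel=(r>150)&(g>120)&(b<90)","yel=(r>150)&(g>120)&(b<60)&((np.arange(60)+o[0])[None]<268)&((np.arange(60)+o[0])[None]>248)&((np.arange(30)+o[1])[:,None]>184)")
s=s.replace("Y=np.array([(","print('mean',np.nonzero(yel)[1].mean()+o[0],np.nonzero(yel)[0].mean()+o[1])\nY=np.array([(").replace('"mid"','"mean",Y.mean(0).round(1),"mid"')
open("look.py","w").write(s)
E
python3 look.py
```

```text
7.75 [553.1 -67.7 125.4] [-2.6 -0.2  7.3]
tool in unit from wheel [-0.8 12.4]
red tip x 92.5 y 21.7 all 20.9
mean 257.97222222222223 189.13888888888889
yellow [96.3 25.4] [111.9  47.4] mean [104.6  36. ] mid [104.1  36.4] 36
```

Emit:
{"method": "play_rows", "body": {
  "targets": [
    [1,0,0,-0.5,0],
    [1,0,0,-0.9,0],
    [1,0,1.2,-0.9,0],
    [1,0,2.3,-0.9,0],
    [1,0,2.3,-0.7,0],
    [1,0,2.3,-0.4,0],
    [1,0,2.3,-0.2,0],
    [1,0,2.3,-0.05,0],
    [1,0,2.3,0,0],
    [1,0,2.3,0,0]
  ]
}}

```text
clock: 8.8
eef_pos: [559.2, -90.6, 125.8]
tool_rot: [3.141, 0.0, 0.258]
force: [-1.9, -0.6, 8.4]
width: 0.1
gripper_force: 4.1
```

Emit:
{"method": "play_rows", "body": {
  "targets": [
    [1,0,-0.2,-0.01,0],
    [1,0,-0.4,-0.02,0],
    [1,0,-0.7,-0.04,0],
    [1,0,-1.0,-0.05,0],
    [1,0,-1.3,-0.05,0]
  ]
}}

```text
clock: 9.3
eef_pos: [556.0, -78.6, 126.4]
tool_rot: [3.14, -0.0, 0.258]
force: [-2.6, -2.2, 7.6]
width: 0.3
gripper_force: 4.0
```

Emit:
{"method": "play_rows", "body": {
  "targets": [
    [1,0,-0.3,0,0],
    [1,0,-0.6,0.02,0],
    [1,0,-0.9,0.04,0],
    [1,0,-1,0.05,0],
    [1,0,-1,0.05,0]
  ]
}}

```text
clock: 9.8
eef_pos: [553.1, -67.8, 125.4]
tool_rot: [-3.141, 0.0, 0.259]
force: [-1.2, -1.1, 5.3]
width: 0.0
gripper_force: 2.8
```

```bash
python3 look.py pics/c3.png z
```

```text
9.8 [553.1 -67.8 125.4] [-1.2 -1.1  5.3]
tool in unit from wheel [-0.8 12.3]
red tip x 92.6 y 29.6 all 28.7
mean 257.7894736842105 189.07894736842104
yellow [96.3 25.4] [111.9  48.1] mean [104.8  36.4] mid [104.1  36.7] 38
```

View pics/c3.png

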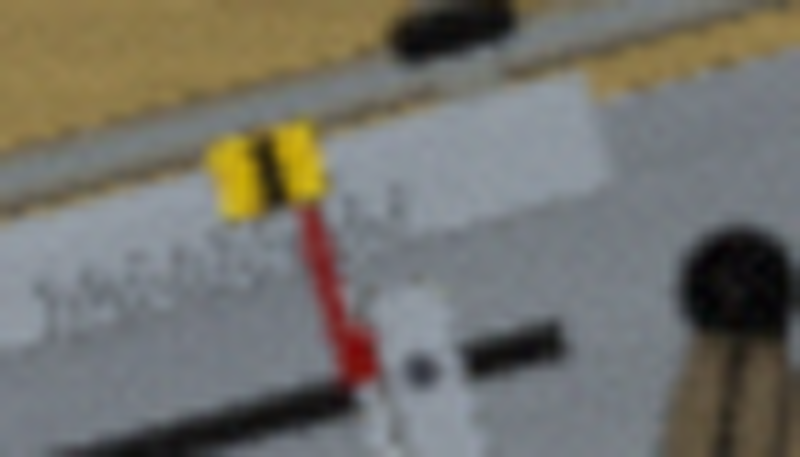

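Emit:
{"method": "play_rows", "body": {
  "targets": [
    [1,0,0,-0.5,0],
    [1,0,0,-0.9,0],
    [1,0,1.2,-0.9,0],
    [1,0,2.3,-0.9,0],
    [1,0,2.3,-0.7,0],
    [1,0,2.3,-0.4,0],
    [1,0,2.3,-0.2,0],
    [1,0,2.3,-0.05,0],
    [1,0,2.3,0,0],
    [1,0,2.3,0,0]
  ]
}}

```text
clock: 10.85
eef_pos: [559.2, -90.6, 125.8]
tool_rot: [3.141, 0.0, 0.258]
force: [-1.2, -1.3, 8.0]
width: -0.1
gripper_force: 4.1
```

Emit:
{"method": "play_rows", "body": {
  "targets": [
    [1,0,-0.2,-0.01,0],
    [1,0,-0.4,-0.02,0],
    [1,0,-0.7,-0.04,0],
    [1,0,-1.0,-0.05,0],
    [1,0,-1.3,-0.05,0]
  ]
}}

```text
clock: 11.35
eef_pos: [556.0, -78.6, 126.4]
tool_rot: [3.14, -0.0, 0.258]
force: [-1.6, -2.2, 7.8]
width: 0.2
gripper_force: 4.0
```

Emit:
{"method": "play_rows", "body": {
  "targets": [
    [1,0,-0.2,0,0],
    [1,0,-0.4,0.01,0],
    [1,0,-0.5,0.02,0],
    [1,0,-0.5,0.02,0],
    [1,0,-0.5,0.02,0]
  ]
}}

```text
clock: 11.85
eef_pos: [554.6, -73.3, 126.2]
tool_rot: [3.141, 0.0, 0.258]
force: [-1.8, -1.7, 9.6]
width: 0.0
gripper_force: 4.6
```

```bash
python3 look.py pics/c4.png z; python3 look.py
```

```text
11.85 [554.6 -73.3 126.2] [-1.8 -1.7  9.6]
tool in unit from wheel [-0.7  6.6]
red tip x 91.4 y 35.8 all 34.7
mean 257.9189189189189 189.0810810810811
yellow [96.3 25.4] [111.9  47.4] mean [104.8  36.1] mid [104.1  36.4] 37
11.9 [554.6 -73.2 126.2] [-2.8 -0.7  9. ]
tool in unit from wheel [-0.7  6.7]
red tip x 91.4 y 35.8 all 34.7
mean 258.0263157894737 189.0263157894737
yellow [96.3 24.7] [111.9  47.4] mean [104.8  35.8] mid [104.1  36.1] 38
```

View pics/c4.png

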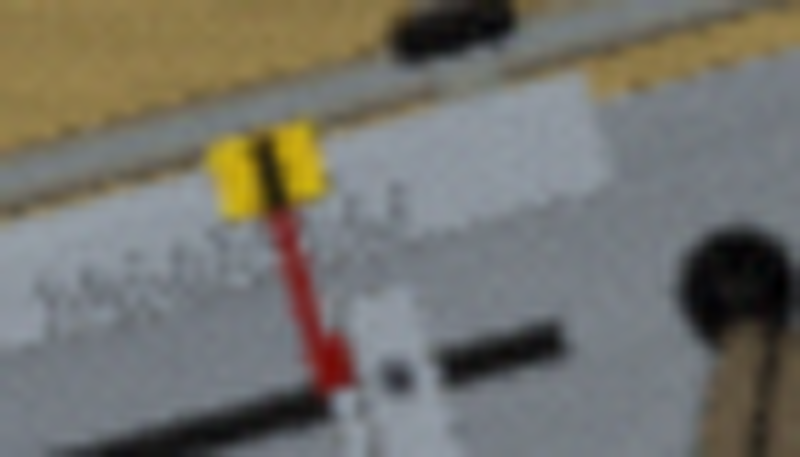

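```bash
cat > fine.py <<'E'
from h import *
t=np.array([599.42,14.47]); R=np.array([[.9667,-.2557],[.2557,.9667]])
for n,(u0,v0,u1,v1) in(("top",(246,180,280,212)),("side",(232,200,285,262))):
    im=np.mean([ctrl.get_image(n)[0].astype(float) for _ in range(4)],0)
    cv2.imwrite(f"pics/{n}_f.png",im[v0:v1,u0:u1,::-1]) ; S=8
    b=cv2.resize(im[v0:v1,u0:u1],None,fx=S,fy=S,interpolation=cv2.INTER_CUBIC); r,g,bl=b[:,:,0],b[:,:,1],b[:,:,2]
    loc=lambda u,v,z:(at_z(n,u0+(u+.5)/S-.5,v0+(v+.5)/S-.5,z)[:2]-t)@R
    red=((r-np.maximum(g,bl))>50)&(g<100)&(g<.5*r); yel=((np.minimum(r,g)-bl)>70)&(bl<.45*g)
    _,l,st,_=cv2.connectedComponentsWithStats(yel.astype(np.uint8))
    k=1+np.argsort(-st[1:,4])[:2]; yel=np.isin(l,[i for i in k if st[i,4]>300])
    hull=cv2.convexHull(np.argwhere(yel)[:,::-1].astype(np.int32)); hm=cv2.fillConvexPoly(np.zeros(yel.shape,np.uint8),hull,1)>0
    blk=hm&(b.max(2)<90)
    out={}
    for nm,m,z in(("red",red,88),("blk",blk,87),("yel",yel,87)):
        Q=np.array([loc(u,v,z) for v,u in np.argwhere(m)[:, :]]); 
        print(n,nm,len(Q),"min",Q.min(0).round(1),"max",Q.max(0).round(1),"mean",Q.mean(0).round(1))
        if nm!="yel":
            if nm=="red": Q=Q[Q[:,0]>Q[:,0].max()-25]
            xs=np.arange(np.floor(Q[:,0].min()),Q[:,0].max(),2.); B=[(x+1,Q[(Q[:,0]>=x)&(Q[:,0]<x+2),1].mean()) for x in xs if ((Q[:,0]>=x)&(Q[:,0]<x+2)).any()]
            p=np.polyfit(*zip(*B),1); print("   slope",p[0].round(3),"y at 94:",np.polyval(p,94).round(2),"y at 98:",np.polyval(p,98).round(2))
E
python3 fine.py
```

```text
top red 1774 min [52.3 29.7] max [93.5 37.7] mean [69.  34.9]
   slope 0.001 y at 94: 35.86 y at 98: 35.86
top blk 594 min [95.  33.8] max [110.2  38.4] mean [102.1  36. ]
   slope -0.019 y at 94: 36.13 y at 98: 36.05
top yel 2898 min [95.1 23.9] max [112.3  48.4] mean [104.1  36.1]
side red 799 min [52.3 32.7] max [86.4 40.1] mean [65.4 36.9]
   slope 0.013 y at 94: 37.52 y at 98: 37.57
side blk 94 min [96.7 31.8] max [112.   35.1] mean [103.4  33.4]
   slope -0.095 y at 94: 34.32 y at 98: 33.94
side yel 2131 min [94.5 23.4] max [112.6  48.4] mean [103.6  36.3][ WARN:0@2.018] global loadsave.cpp:1063 imwrite_ Unsupported depth image for selected encoder is fallbacked to CV_8U.
```

Emit:
{"method": "play_rows", "body": {
  "targets": [
    [1,0,-0.03,-0.02,0],
    [1,0,-0.06,-0.03,0],
    [1,0,-0.06,-0.03,0],
    [1,0,-0.06,-0.03,0]
  ]
}}

```text
clock: 12.75
eef_pos: [554.5, -72.8, 126.3]
tool_rot: [3.141, 0.0, 0.258]
force: [-1.9, -1.9, 6.0]
width: 0.1
gripper_force: 3.4
```

Emit:
{"method": "play_rows", "body": {
  "targets": [
    [1,0,0,-0.3,0],
    [1,0,0,-1,0],
    [1,0,0,-3,0],
    [1,0,0,-6,0],
    [1,0,0,-9,0],
    [1,-2,3,-11,0],
    [1,-5,7,-12,0],
    [1,-8,11,-12,0],
    [1,-8,11,-12,0],
    [1,-8,11,-12,0]
  ]
}}

```text
clock: 13.75
eef_pos: [504.7, -200.5, 246.0]
tool_rot: [3.141, -0.0, 0.254]
force: [0.3, 0.1, -0.5]
width: -0.3
gripper_force: 0.0
```

```bash
python3 fine.py 2>/dev/null; python3 look.py pics/c5.png; python3 -c "
import cv2
a=cv2.imread('pics/top_f.png');b=cv2.imread('pics/side_f.png');b=b[:60]
h=400
import numpy as np
f=lambda x:cv2.resize(x,(int(x.shape[1]*h/x.shape[0]),h),interpolation=cv2.INTER_CUBIC)
cv2.imwrite('pics/c6.png',np.hstack([f(a),f(b)])[:, :800])"
```

```text
top red 1772 min [52.3 30. ] max [93.6 38.1] mean [69.3 35.1]
   slope 0.007 y at 94: 36.16 y at 98: 36.19
top blk 599 min [95.  33.8] max [110.4  38.4] mean [102.1  36. ]
   slope -0.024 y at 94: 36.18 y at 98: 36.08
top yel 2904 min [95.  23.9] max [112.3  48.4] mean [104.   36.1]
side red 900 min [52.3 32.7] max [87.9 40.1] mean [66.9 37. ]
   slope 0.013 y at 94: 37.67 y at 98: 37.72
side blk 100 min [96.7 31.8] max [112.3  35.1] mean [103.6  33.4]
   slope -0.1 y at 94: 34.34 y at 98: 33.94
side yel 2117 min [94.5 23.4] max [112.5  48.4] mean [103.6  36.3]
14.15 [ 505.7 -198.2  245.5] [-0.2  0.1 -0.1]
tool in unit from wheel [ -80.  -101.6]
red tip x 91.4 y 35.9 all 34.9
mean 257.9473684210526 189.07894736842104
yellow [96.3 24.7] [111.9  48.1] mean [104.7  36. ] mid [104.1  36.4] 38
```

View pics/c6.png

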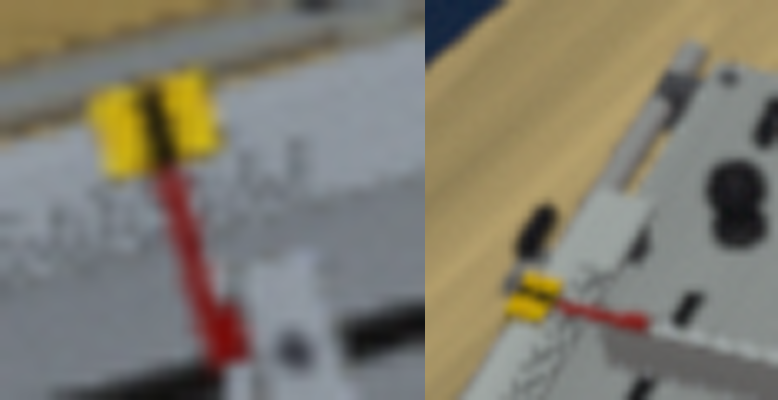

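View pics/c5.png

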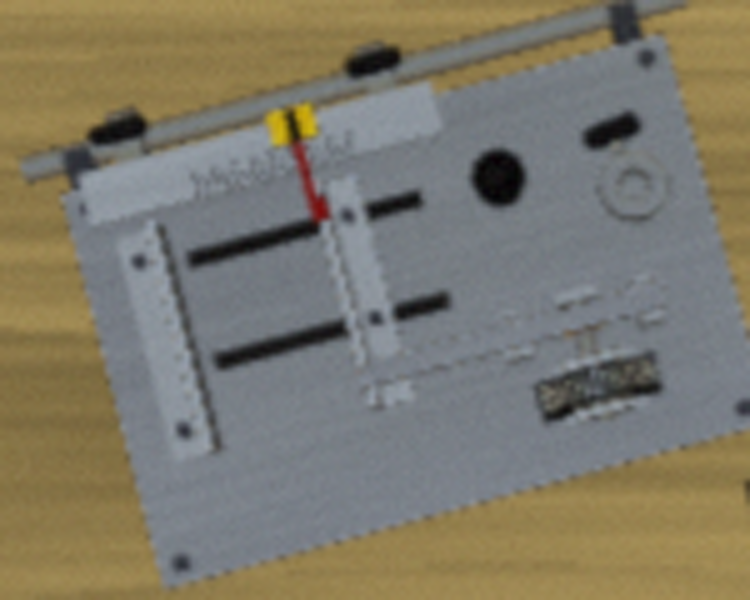

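The top view shows the red tip directly under the black line, within about 0.1 mm. The collar and knob haven't moved and the hand is clear.

```bash
python3 -c "
from cell import ctrl
print(ctrl.finish_job())"
```

```text
the job is handed in; nothing more can be done
None
```

The job is handed in: four wheel strokes closed the fence until the red pointer lined up with the black line, within about 0.1 mm in the top view, and the hand is clear. The downward force read 4 to 10 N for most of the rolling, but about 11 N at points in the first stroke.

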